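# Set the trip pointer of a hot-bar temperature limiter with its sunken push-to-turn knob

### The arm

A 6-joint arm with a two-finger parallel gripper is mounted at the origin on the work surface; the furniture and walls round the work are solid. World frame = base frame: x ahead of the robot, y to its left, z up, the work surface at z = 0. Lengths are in m, angles in rad, forces in N, time in s.
With the tool pointing down it reaches from about 0.375 to 0.9 m from the base axis. Payload 3.1 kg.
Tool frame: the origin (TCP) lies midway between the tips of the shut fingers; the grasp point (between the pads) lies 19 mm behind it; z points along the fingers, y is the line along which they close (so a half turn about z gives the same grasp; the last joint's range is limited). The gripper opens to 87 mm and grips with 3 to 60 N. Pads are 19 mm wide; open, the fingers measure 117 mm over their backs; the gripper's body (75 mm by 190 mm) begins 51 mm behind the grasp point.
Start: joints at [1.014, 0.527, 1.433, -0, 1.181, -0.178], TCP at [0.231, 0.581, 0.199] pointing down, gripper open.
Joint ranges: [-3.08, 3.08], [-0.75, 2.2], [0.22, 2.44], [-1.43, 4.57], [0, 2.65], [-2.85, 2.85]. Speed limits (rad/s): [2.79, 2.79, 3.14, 3.14, 3.14, 3.14].

### API

Orientations are given as a unit quaternion [x, y, z, w].
In Python, from rig import get_obs, cams, job gives the robot as it stands.
- The arm moves only by the tool servo_tool, never from a script. Its argument "moves" is text: rows parted by semicolons, each of 5 numbers parted by spaces: the shift along the tool's x, y, z in m, then the turn about the tool's z in degrees, then the finger opening in m, from 0 to 0.087. In form: dx dy dz spin claw; .... A call has 1 to 10 rows; each row is the pose to reach, as a shift and turn from the pose commanded when the call began, along the tool's axes at that moment; what a row does not reach only later rows make up. A row lasts 1/12 s, in which the tool goes at most 41.7 mm and 7.16 degrees, less where a joint would pass 70% of its speed; a pose out of reach is approached as far as the arm can. A call with a gripper value outside its range is refused whole. The fingers move at their own pace and stop on an object; "grip_force" is the grip in N (left out, the last holds). Time passes only in rows, so rows that repeat a pose let the fingers close. It gives the time, the measured TCP pose, the force, the opening and the grip force at its end, in the units of the state.
- get_obs(): the state, without advancing time (a new reading comes with each control period).
- cams.camera(name): name is "side" or "top"; returns the picture (384x512x3 uint8, blue, green, red); there is no depth.
- cams.camera_model(name): a dict with "fx", "fy", "cx", "cy" (pixels), "R" (3x3) and "t" (3): a world point X has camera coordinates R X + t. Camera axes: x right, y down, z forward; pixel columns grow to the right and rows downward; lengths in m; the calibration is good to about 2 mm. A picture is of the moment at which its call begins. camera_model takes no time and is no camera call.
- job.hand_in(): hands the job in; it is judged then, once.
The state is a dict: "time": time; "q": joint angles; "joint_velocities": joint speeds; "joint_torque": joint torques, N m; "position": TCP position; "tool_rot": TCP orientation; "ft_force": force on the tool from outside, world axes, zero at the start; "moment": the same for the moment, N m; "grip_width": finger opening in m; "grip_force": force on a finger pad.
Only numpy, scipy, OpenCV 4.12 (cv2) and the standard library are available. Lean on these libraries where they do the work, as an engineer would, in place of code of your own. Each camera call takes 0.05 s, during which the arm holds its last target. There are 200 camera calls.

### The job

Slide the shutter of the temperature limiter fully open, then reach into the well, press the sunken knob down only lightly while turning it until you feel its clutch drop in, and turn on, still pressed, until the red trip pointer stands on the green mark. Let the knob spring back up, then slide the shutter fully shut over the well again. Never lean hard on the knob or on the well, and leave the two small bottles and the eye loupe in front of the unit where they are.

Things in the scene. Friction and masses are not known exactly. Their poses are not given: they have to be found in the camera images.
- limiter: the temperature limiter: a flat grey instrument case on the bench, left of the 420 mm tall monitor, 176 mm (its x) by 206 mm (its y) by 62 mm high; it does not move. Origin: centre of its underside; x points to its back, y to its left, z up. The top panel lies at z = 62 mm. On its left half a round dial (centre x = 20, y = 50 mm, 93 mm wide, 8 mm proud, sealed by a lens), on its right half the round well (centre x = 39, y = -52 mm) under a sliding shutter
- well: the round black cup sunk in the panel that holds the knob: 74 mm wide inside, floor 39 mm below the panel. Origin: centre of its underside, 20 mm above the case's underside; axes as the case
- well_mouth (a point): centre of the well's mouth, on the knob's axis, at panel height; axes as the case
- knob_top (a point): centre of the knob's top face (moves up and down with the knob, does not turn with it; axes as the case). The knob is ivory, round, fluted, 22 mm in diameter, unmarked, with 24 mm of straight side below this point and under it only a 10 mm stem. At rest its top is 6 mm below the panel. It turns endlessly either way
- knob_push: the knob with its spindle; origin on its axis, 56 mm below its top. A spring holds it up: 2 N to start pressing, 0.4 N more per mm. After 2.5 mm its dogs meet the toothed wheel of the clutch and land tooth on tooth: it then goes no deeper, however hard it is pressed. Turned until it drops in, it presses down to 8 mm, where it bottoms. Let up, it disengages and the pointer stays
- clutch_seat: the seat of the clutch's 10-toothed wheel, hidden in the case below the knob; origin on the knob's axis, 4 mm above the case's underside. How the teeth stand cannot be seen: somewhere within 0.5 rad of turning, either way, a gap comes that lasts about 0.2 rad; light pressure (4 to 8 N) finds it. Dropped in, the knob has up to 0.2 rad of play before the pointer follows
- shutter_tab (a point): middle of the top of the shutter's black upright grip tab: 10 mm thick along the case's x, 36 mm wide along its y, standing 18 mm above the shutter plate, whose top lies 4.5 mm above the panel; axes as the case
- shutter (a joint): travel of the dark 84 x 83 mm shutter plate that covers the well: 0 m fully shut, 0.080 m fully open (plate and tab have slid 80 mm towards the front, along the case's -x). End stop at both ends, friction 1.5 N
- trip_pointer (a joint): angle of the red trip pointer: 0 rad points to the case's back (+x), positive clockwise from above. When the clutch is engaged it follows the knob one to one in the same sense; it needs about 0.08 N m; end stops at -1.25 and 1.25
- index_mark (a joint): angle of the green mark at the rim of the dial, same zero and sense as the pointer; it stays where it is. It always lies clockwise of the pointer at the start
- pointer_tip (a point): point on the red pointer 36 mm from the dial's centre; its x axis points along the pointer
- mark_tip (a point): middle of the green mark (7 mm wide, 10 mm long), 36 mm from the dial's centre; its x axis points outwards
- vial_1: small amber bottle with a black cap, 27 mm in diameter, 57 mm tall, standing loose in front of the case; origin at the centre of its underside
- vial_2: small white bottle with a green cap, 27 mm in diameter, 57 mm tall, standing loose in front of the case; origin at the centre of its underside
- loupe: black eye loupe, 43 mm in diameter, 37 mm tall, standing loose in front of the case; origin at the centre of its underside

How it is judged:
On the way, in this order (a step that is already met when the one before it is completed fails the run):
1. the shutter is slid open to its stop (value of joint shutter above 0.074 m), for 0.1 s.
2. the red pointer stands on the green mark and the knob has sprung back up, the shutter still open (angle between the x axis of pointer_tip and the x axis of mark_tip, either way round below 0.08 rad and z of knob_top in the frame of limiter above 0.0545 m and value of joint shutter above 0.07 m), for 0.2 s.
At the end, for the whole second after the job is handed in: The shutter is shut to within 4 mm, the red pointer stands within 0.08 rad of the middle of the green mark, and the knob is sprung back up to within 1.5 mm of its rest height (angle between the x axis of pointer_tip and the x axis of mark_tip, either way round below 0.08 rad and z of knob_top in the frame of limiter above 0.0545 m and value of joint shutter below 0.004 m); the robot touches nothing.
It fails at once if the knob is pressed onto its clutch with more than 18 N (contact force between knob_push and clutch_seat above 18 N).
It fails at once if the fingers press on the well's wall or floor with more than 25 N (contact force between the fingers and well above 25 N).
It fails at once if a small bottle is moved more than 30 mm or tipped (distance of any of vial_1, vial_2 from where it was at the start of the episode above 0.03 m or angle between any of vial_1, vial_2's own z axis and vertical above 0.5 rad).
It fails at once if the loupe is moved more than 30 mm (distance of loupe from where it was at the start of the episode above 0.03 m).
It also fails if it takes over 64 s, if anything falls off the work surface, if the arm or the gripper's body presses on something with over 40 N, if the wrist force passes 120 N, or if a joint passes its speed limit or range.

## Working session

There is one attempt and no reset: what is moved stays moved. The work goes in short steps, Python scripts to look and compute and a tool call to move; the robot and the scene stay as the last step left them, time stands still between calls to the robot, and variables do not carry over. Pictures are saved under pics/ and viewed, at most 10 in all, crops included, and the job is handed in when it is done.

Besides the shell and the picture viewer there is one more tool, called by a JSON object that holds its "op" and its "data". servo_tool: Moves the arm, as the interface text tells. Its arguments: {"type":"object","properties":{"moves":{"type":"string"},"grip_force":{"type":"number"}},"required":["moves"]}

```bash
ls; mkdir -p pics; python3 - <<'E'
from rig import get_obs,cams
import cv2,numpy as np
for n in("top","side"):
    im=cams.camera(n); cv2.imwrite(f"pics/{n}0.png",im)
    m=cams.camera_model(n); print(n,m["fx"],m["cx"],m["cy"],np.round(m["R"],3).tolist(),np.round(m["t"],3))
o=get_obs(); print({k:np.round(v,3).tolist() for k,v in o.items()})
E
```

```text
pics
top 413.63940093473144 252.2197548807777 193.04485216278675 [[0.025, -1.0, -0.018], [-0.986, -0.021, -0.166], [0.166, 0.022, -0.986]] [0.338 0.457 0.867]
side 419.4722969593975 252.47103892379215 188.42146328955693 [[-0.953, -0.302, 0.01], [-0.125, 0.364, -0.923], [0.275, -0.881, -0.385]] [0.53  0.012 1.042]
{'time': 0.1, 'q': [1.013, 0.528, 1.434, -0.0, 1.181, -0.179], 'joint_velocities': [0.001, -0.002, -0.004, -0.002, 0.001, -0.0], 'joint_torque': [-0.0, -44.099, -17.715, 0.063, 0.053, -0.0], 'position': [0.231, 0.58, 0.198], 'tool_rot': [0.188, 0.982, -0.001, -0.0], 'ft_force': [-0.341, -0.694, -0.769], 'moment': [-0.007, 0.029, 0.004], 'grip_force': 0.0, 'grip_width': 0.087}
```

View pics/top0.png

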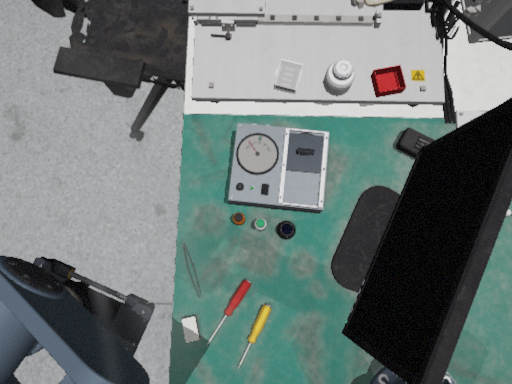

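View pics/side0.png

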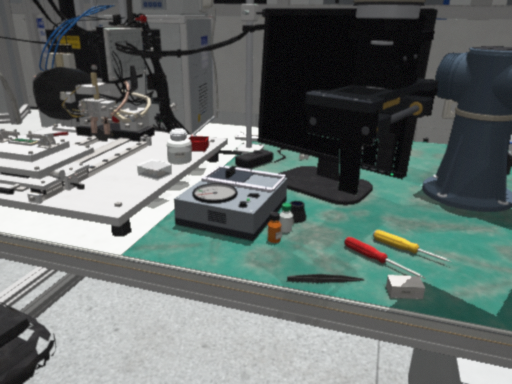

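The top view shows the case with its corners near (237,124), (329,130), (324,211) and (229,206). The dial is at (257,153), the tab at (305,152), and the bottles and loupe at (238,218), (260,224) and (286,230). Next I'll zoom in on the case.

```bash
cat > h.py <<'E'
import numpy as np,cv2
from rig import get_obs,cams
def ray(n,px,z):
    "pixels -> world points on the plane z"
    m=cams.camera_model(n);R=np.array(m["R"]);t=np.array(m["t"])
    px=np.atleast_2d(px).astype(float)
    d=np.c_[(px[:,0]-m["cx"])/m["fx"],(px[:,1]-m["cy"])/m["fy"],np.ones(len(px))]@R
    c=-R.T@t
    return c+d*((z-c[2])/d[:,2])[:,None]
def proj(n,X):
    m=cams.camera_model(n);p=np.atleast_2d(X)@np.array(m["R"]).T+np.array(m["t"])
    return np.c_[p[:,0]/p[:,2]*m["fx"]+m["cx"],p[:,1]/p[:,2]*m["fy"]+m["cy"]]
def wcent(w,x0,y0):
    ys,xs=np.nonzero(w>0);v=w[ys,xs];return np.array([(xs*v).sum()/v.sum()+x0,(ys*v).sum()/v.sum()+y0])
E
python3 - <<'E'
from h import *
im=cv2.imread("pics/top0.png"); 
c=im[115:245,220:340]; cv2.imwrite("pics/top0c.png",cv2.resize(c,None,fx=4.6,fy=4.6,interpolation=cv2.INTER_CUBIC))
for nm,px,z in(("corners",[(237,124),(329,130),(324,211),(229,206)],.062),("tab",[(305,152)],.0845),("dial",[(257.5,153)],.07),("vials",[(238,218),(260,224)],.057),("loupe",[(286,230)],.037)):
    print(nm,np.round(ray("top",px,z),4).tolist())
hsv=cv2.cvtColor(im,cv2.COLOR_BGR2HSV)
print("red/green in dial")
for y in range(133,174):
    for x in range(237,280):
        b,g,r=map(int,im[y,x])
        if r-max(g,b)>25: print("R",x,y,r-max(g,b),end="; ")
        if g-max(r,b)>12: print("G",x,y,g-max(r,b),end="; ")
E
```

```text
corners [[0.5997, 0.3852, 0.062], [0.5896, 0.1827, 0.062], [0.4104, 0.1944, 0.062], [0.4166, 0.3967, 0.062]]
tab [[0.5326, 0.2375, 0.0845]]
dial [[0.5324, 0.3384, 0.07]]
vials [[0.3918, 0.377, 0.057], [0.3801, 0.3297, 0.057]]
loupe [[0.3702, 0.273, 0.037]]
red/green in dial
G 259 136 14; G 259 137 22; G 260 137 24; G 261 137 14; G 259 138 23; G 260 138 21; G 259 139 23; G 260 139 21; G 259 140 13; R 249 141 27; R 249 142 39; R 250 143 31; R 251 144 28; R 251 145 37; R 252 146 31; R 254 148 27; R 254 149 36; R 255 150 26;
```

View pics/top0c.png

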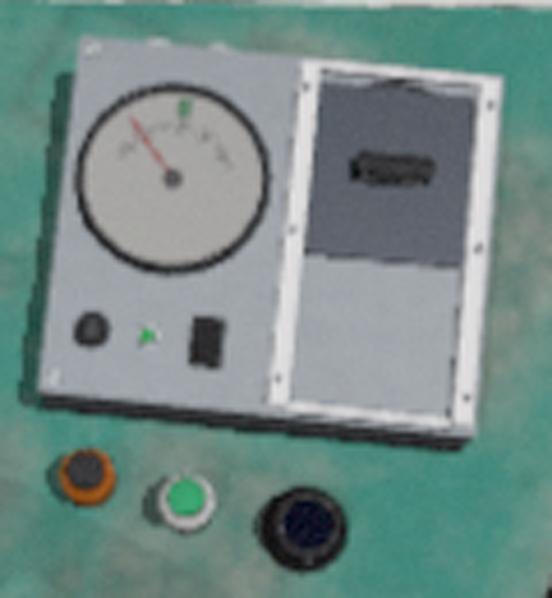

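The enlarged crop shows the dial hub at (173,178), the pointer tip at (132,118), the green mark at (184,108) and the tab top near (392,160). The panel corners are at (79,38), (502,76), (472,432) and (38,390).

```bash
python3 - <<'E'
from h import *
f=lambda a:(np.array(a,float)+.5)/4.6-.5+[220,115]
P=ray("top",f([(79,38),(502,76),(472,432),(38,390)]),.062)[:,:2]
L=np.array([[88,103],[88,-103],[-88,-103],[-88,103]])/1000
A=P-P.mean(0);yaw=np.arctan2((L[:,0]*A[:,1]-L[:,1]*A[:,0]).sum(),(L*A).sum())
R=np.array([[np.cos(yaw),-np.sin(yaw)],[np.sin(yaw),np.cos(yaw)]])
print("yaw",yaw,"c",P.mean(0),"res mm",((P-P.mean(0)-L@R.T)*1000).round(1).tolist(), [np.linalg.norm(P[i]-P[(i+1)%4]).round(4) for i in range(4)])
# dial ring ellipse
im=cv2.imread("pics/top0.png");g=cv2.cvtColor(im,cv2.COLOR_BGR2GRAY)
roi=g[128:180,230:285];m=(roi<90).astype(np.uint8)
cs,_=cv2.findContours(m,cv2.RETR_EXTERNAL,cv2.CHAIN_APPROX_NONE);c=max(cs,key=lambda c:cv2.contourArea(cv2.convexHull(c)))
e=cv2.fitEllipse(c);print("ell",e)
D=ray("top",np.array(e[0])+[230,128],.068)[0,:2];print("dial",D,"-> case c",D-R@[.02,.05])
C=P.mean(0)
for z in(.064,.067):
    hub=ray("top",f([(173,178)]),z)[0,:2]
    b=im.astype(int);
    def cen(w,x0,x1,y0,y1):
        w=w[y0:y1,x0:x1].clip(0);w=np.where(w>10,w,0);return wcent(w,x0,y0)
    gr=ray("top",cen(b[...,1]-np.maximum(b[...,0],b[...,2]),256,264,134,143),z)[0,:2]
    r=b[...,2]-np.maximum(b[...,0],b[...,1])
    ys,xs=np.nonzero(r[138:153,245:258]>20);v=ray("top",np.c_[xs+245,ys+138],z)[:,:2]
    w=r[ys+138,xs+245];mu=(v*w[:,None]).sum(0)/w.sum();u=np.linalg.svd((v-mu)*np.sqrt(w)[:,None])[2][0];u*=np.sign(u[0])
    an=lambda d:-(np.arctan2(d[1],d[0])-yaw)
    for h in(hub,D):print(z,"mark",an(gr-h),"ptr(line)",an(u),"ptr from hub",an(mu-h),"mark r",np.linalg.norm(gr-h))
tab=ray("top",f([(392,160)]),.0845)[0,:2]
for nm,p in(("tab",tab),("well",C+R@[.039,-.052])):print(nm,p,"local",R.T@(p-C))
print("monitor z.42",ray("top",[(345,330),(430,140),(512,100)],.42).round(3).tolist())
print("rear shelf bottle",ray("top",[(340,88),(340,60)],.1).round(3).tolist())
E
```

```text
yaw -0.07878710874451889 c [0.5089392  0.29172096] res mm [[-2.5, -1.7], [-1.5, 1.2], [2.5, 2.2], [1.5, -1.7]] [np.float64(0.203), np.float64(0.1721), np.float64(0.202), np.float64(0.172)]
ell ((26.96378517150879, 25.484466552734375), (40.2283935546875, 41.1917724609375), 75.4293212890625)
dial [0.53181324 0.33951087] -> case c [0.50794    0.29124009]
0.064 mark 0.05210113275841882 ptr(line) -0.6835945811987394 ptr from hub -0.6923849188249726 mark r 0.03515260292106079
0.064 mark 0.06004804806172476 ptr(line) -0.6835945811987394 ptr from hub -0.6369008189029783 mark r 0.03669286940470835
0.067 mark 0.05210113275841799 ptr(line) -0.6835945811987405 ptr from hub -0.6923849188249734 mark r 0.03503182136833378
0.067 mark 0.06423270619246149 ptr(line) -0.6835945811987405 ptr from hub -0.6547597760351402 mark r 0.03577901436580468
tab [0.53833774 0.23788586] local [ 0.03354447 -0.05135426]
well [0.54372553 0.23681275] local [ 0.039 -0.052]
monitor z.42 [[0.222, 0.225, 0.42], [0.46, 0.113, 0.42], [0.516, 0.004, 0.42]]
rear shelf bottle [[0.671, 0.165, 0.1], [0.735, 0.164, 0.1]]
```

```bash
python3 - <<'E'
from h import *
for n in("top","side"):
    m=cams.camera_model(n);print(n,-np.array(m["R"]).T@m["t"])
print("top@.42",ray("top",[(412,384),(512,100)],.42).round(3).tolist())
for z in(.05,.1,.15):print("low",z,ray("top",[(430,140),(345,330)],z).round(3).tolist())
print("foot",ray("top",[(380,187),(335,270),(365,240)],.01).round(3).tolist())
print("side@.42",ray("side",[(263,10),(437,10)],.42).round(3).tolist())
print("side base",ray("side",[(475,195)],.0).round(3).tolist())
E
```

```text
top [0.2986206  0.32809681 0.93712844]
side [0.22077374 1.07389836 0.40654024]
top@.42 [[0.163, 0.147, 0.42], [0.516, 0.004, 0.42]]
low 0.05 [[0.575, -0.041, 0.05], [0.167, 0.151, 0.05]]
low 0.1 [[0.559, -0.02, 0.1], [0.174, 0.161, 0.1]]
low 0.15 [[0.544, 0.001, 0.15], [0.182, 0.171, 0.15]]
foot [[0.475, 0.06, 0.01], [0.287, 0.163, 0.01], [0.354, 0.096, 0.01]]
side@.42 [[0.731, -0.676, 0.42], [0.121, -0.201, 0.42]]
side base [[-0.02, 0.005, 0.0]]
```

```bash
python3 - <<'E'
import cv2
im=cv2.imread("pics/side0.png");cv2.imwrite("pics/side0c.png",cv2.resize(im[0:260,160:512],None,fx=2.2,fy=2.2,interpolation=cv2.INTER_CUBIC))
E
```

```text
(no output)
```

View pics/side0c.png

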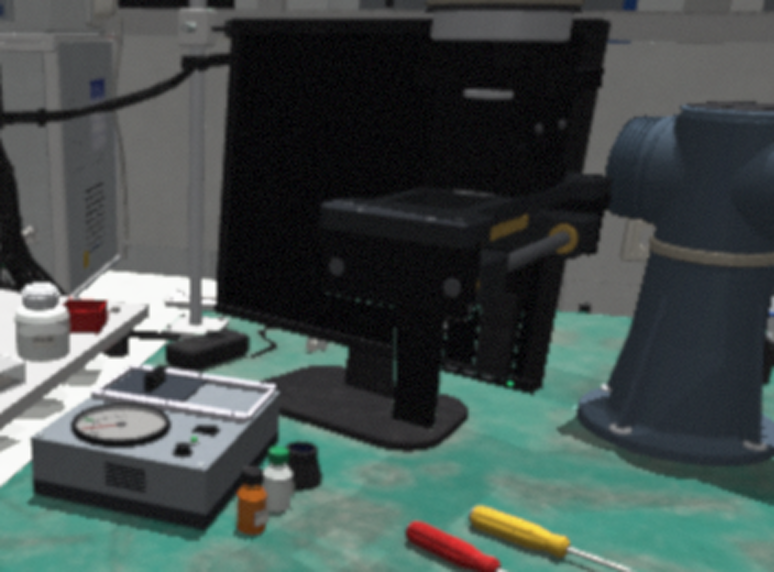

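The monitor slab runs roughly from (0.16,0.15) to (0.53,0), with its bottom edge about 0.1 m up, so the line from the start pose to the case stays clear of it. I'll move above the tab now.

{"op": "servo_tool", "data": {"moves": "-0.036 -0.018 0 6.5 0.05; -0.072 -0.036 0 13 0.05; -0.108 -0.054 0 19.5 0.05; -0.144 -0.072 0 26 0.05; -0.180 -0.090 0 32.5 0.05; -0.216 -0.107 0 39 0.05; -0.252 -0.125 0.005 45.5 0.05; -0.288 -0.143 0.010 52 0.05; -0.324 -0.161 0.015 58.5 0.05; -0.360 -0.179 0.02 65 0.05", "grip_force": 15}}

```text
time: 0.93
position: [0.5001, 0.2795, 0.1784]
tool_rot: [0.689, 0.725, -0.0, -0.0]
ft_force: [-0.4, 0.5, 0.5]
grip_width: 0.0501
grip_force: 0.0
```

{"op": "servo_tool", "data": {"moves": "-0.022 0.018 0.02 3.7 0.05; -0.0433 0.0358 0.03 7.4 0.05; -0.0433 0.0358 0.06 7.4 0.04; -0.0433 0.0358 0.075 7.4 0.04; -0.0433 0.0358 0.075 7.4 0.04; -0.0433 0.0358 0.075 7.4 0.04"}}

```text
time: 1.43
position: [0.5367, 0.2397, 0.1028]
tool_rot: [0.732, 0.681, -0.001, -0.001]
ft_force: [0.2, 0.2, 0.1]
grip_width: 0.0409
grip_force: 0.0
```

```bash
python3 - <<'E'
from h import *
a=cams.camera("top")[80:240,210:360];b=cams.camera("side")[100:260,150:300]
k=dict(fx=2.6,fy=2.6,interpolation=cv2.INTER_CUBIC)
cv2.imwrite("pics/p1.png",np.hstack([cv2.resize(a,None,**k),cv2.resize(b,None,**k)]))
print(get_obs()["position"],get_obs()["q"])
E
```

```text
[0.53818441 0.24062576 0.10475846] [2.30996142e-01 6.00592214e-01 1.60996059e+00 7.04437411e-05
 9.29329609e-01 3.01946628e-01]
```

View pics/p1.png

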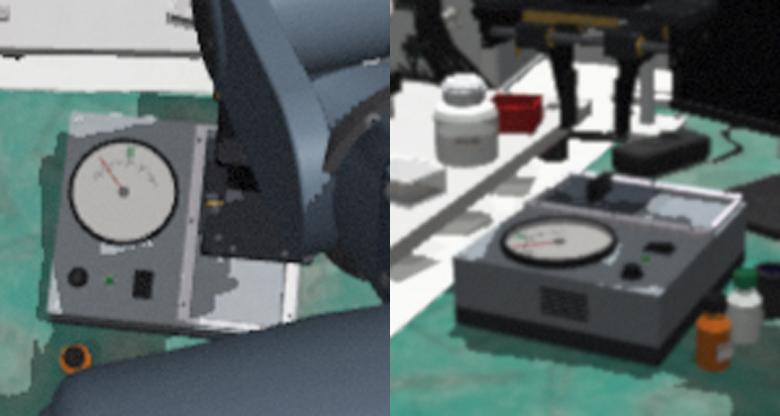

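Both views agree that the fingertips straddle the tab. I'll lower, grip it and drag it towards the front.

```bash
python3 - <<'E'
from h import *
print("side tab ray at y~.238:",ray("side",[(230.8,168.5)],.0845), "proj of est tab",proj("side",[(.538,.238,.0845)]),"tips mid",proj("side",[(.538,.2405,.1047)]))
E
```

```text
side tab ray at y~.238: [[0.53192961 0.24138603 0.0845    ]] proj of est tab [[228.79713323 167.71555047]] tips mid [[228.3016853  159.56205002]]
```

{"op": "servo_tool", "data": {"moves": "0.002 0 0.012 0 0.04; 0.002 0 0.022 0 0.04; 0.002 0 0.030 0 0.04; 0.002 0 0.032 0 0.04; 0.002 0 0.032 0 0.012; 0.002 0 0.032 0 0.0; 0.002 0 0.032 0 0.0; 0.002 0 0.032 0 0.0;  0.002 0 0.032 0 0.0", "grip_force": 12}}

```text
time: 2.28
position: [0.5381, 0.2421, 0.0722]
tool_rot: [0.732, 0.681, 0.0, 0.0]
ft_force: [-0.9, 0.1, 0.1]
grip_width: 0.0147
grip_force: 0.0
```

{"op": "servo_tool", "data": {"moves": "0 0 0 0 0; 0 0 0 0 0; 0 -0.008 0 0 0; 0 -0.020 0 0 0; 0 -0.034 0 0 0; 0 -0.048 0 0 0; 0 -0.062 0 0 0; 0 -0.074 0 0 0; 0 -0.080 0 0 0; 0 -0.082 0 0 0"}}

```text
time: 3.12
position: [0.4541, 0.2479, 0.0719]
tool_rot: [0.732, 0.682, -0.001, -0.0]
ft_force: [0.2, -0.0, 0.2]
grip_width: 0.0005
grip_force: 0.0
```

```bash
python3 - <<'E'
from h import *
a=cams.camera("top")[80:240,210:360];b=cams.camera("side")[100:260,150:300]
k=dict(fx=2.6,fy=2.6,interpolation=cv2.INTER_CUBIC)
cv2.imwrite("pics/p2.png",np.hstack([cv2.resize(a,None,**k),cv2.resize(b,None,**k)]))
o=get_obs();print(o["position"],o["ft_force"],o["grip_width"])
E
```

```text
[0.4559734  0.24808961 0.07201459] [ 0.5830326  -0.15665256 -0.49189336] 0.00023299654779896015
```

View pics/p2.png

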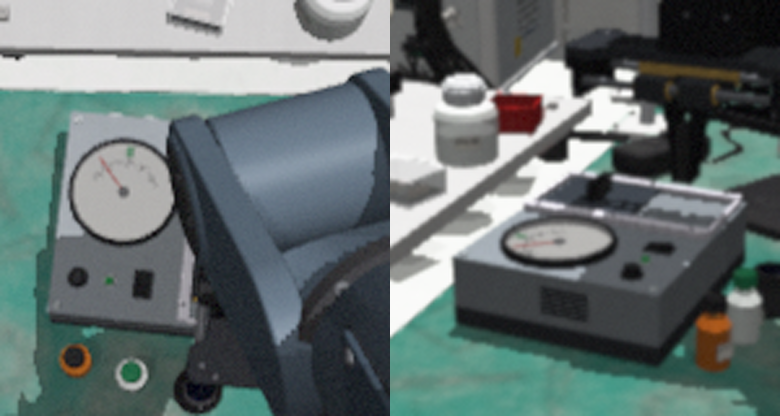

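```bash
python3 - <<'E'
from h import *
for n,(x0,y0,o) in dict(side=(150,100,390),top=(210,80,0)).items():
    p=proj(n,[(.456,.248,.072),(.456,.248,.102),(.5,.244,.0845),(.538,.238,.0845)]);print(n,p.round(1).tolist(),((p-[x0,y0])*2.6+[o,0]).round(0).tolist())
b=cv2.imread("pics/p2.png")[80:260,590:780];cv2.imwrite("pics/p2c.png",cv2.convertScaleAbs(cv2.resize(b,None,fx=3,fy=3),alpha=2,beta=20))
E
```

```text
side [[262.3, 178.7], [262.5, 165.8], [243.9, 170.5], [228.8, 167.7]] [[682.0, 205.0], [683.0, 171.0], [634.0, 183.0], [595.0, 176.0]]
top [[299.3, 188.5], [300.7, 185.9], [301.9, 166.9], [304.8, 149.5]] [[232.0, 282.0], [236.0, 275.0], [239.0, 226.0], [246.0, 181.0]]
```

View pics/p2c.png

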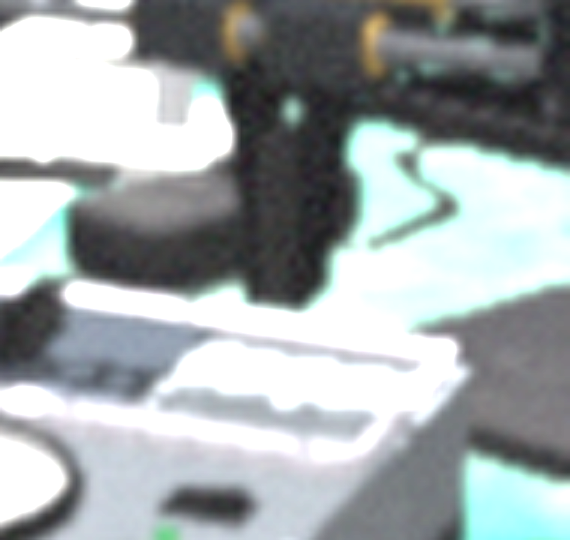

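```bash
python3 - <<'E'
from h import *
for w in(.0435,.051,.0585):
    u=np.array([.369,.929,0])*w;c=np.array([.231,.5805,.198]);p=proj("side",[c+u,c-u]);print(w,p.round(1).tolist(),((p-[160,0])*2.2).round(0).tolist())
im=cv2.imread("pics/side0.png")
# fingertip silhouettes: darkest col extents near tips
g=cv2.cvtColor(im,cv2.COLOR_BGR2GRAY)
print(g[150:202:3,325:405:4])
E
```

```text
0.0435 [[346.9, 209.4], [378.2, 187.6]] [[411.0, 461.0], [480.0, 413.0]]
0.051 [[343.8, 211.5], [380.5, 185.9]] [[404.0, 465.0], [485.0, 409.0]]
0.0585 [[340.6, 213.7], [382.8, 184.3]] [[397.0, 470.0], [490.0, 405.0]]
[[  8  11   7   9  11   9  10   8  10  18   7   7  12  43  21  18  22  18
   10   9]
 [ 20  14   8   9   8  12   7  13   9  28   7  14  10  19  22  16  23  14
   13  16]
 [ 19  20  27  15  11  11  11   7  12  18   8   8  10  33  18  21  22  19
   11  16]
 [ 18  19  15  15  13   9   9  16  16  30  10   6  11  22  20  23  21  32
    9  17]
 [ 19  20  21  15  14   9  10   8  13  24   9  11  10  20  18  23  24  10
    8  18]
 [ 22  17  19  22   9   7  12   4  10  15  23  28  20  22  22  18  20  43
   11  13]
 [ 24  19  20  24   9   7  10   9  14  68  41  23  41  22  20  18  20  13
   12  13]
 [ 21  19  17  23   6   5   9  11   8 137 140 119  72  21  55  25  22  24
   18  14]
 [ 16  20  23  21   8  15  12   8  13 138 141 143 143 135  94  46  28  64
   13  20]
 [ 36  22  18  18   8  13  10   9   9 139 137 135 135 138 141 137 130  91
   46  26]
 [ 51  51  45  28   6   7  11  13  16  53  87 131 135 134 137 142 142 142
  139 128]
 [ 51  51  51  53  12  11  12  13  13  56  54  61 139 135 133 138 139 137
  138 140]
 [ 49  48  50  47  13   9  12   3  25  53  50  56 129 140 133 134 136 136
  134 137]
 [ 53  51  49  43  18  11  11  15  29  55  52  45 126 139 140 137 141 139
  138 138]
 [ 52  48  49  49  49  41  20  11  38  53  48  48 141 140 135 142 140 141
  137 140]
 [ 51  49  51  54  54  54  54  50  56  54  29 130 138 140 134 130 134 134
  144 144]
 [ 22  35  46  51  55  50  51  55  49  28 121 140 135 128 121 126 130 131
  130 138]
 [ 93  34  26  28  36  34  35  28  24 115 134 131 124 121 125 123 123 130
  133 144]]
```

Both views put the real fingertips about 20 mm above the reported TCP, so the fingers closed above the tab. I'll check that by touching down lightly on the bare panel here.

{"op": "servo_tool", "data": {"moves": "0 0 0.010 0 0; 0 0 0.018 0 0; 0 0 0.021 0 0; 0 0 0.023 0 0; 0 0 0.0245 0 0; 0 0 0.026 0 0; 0 0 0.026 0 0"}}

```text
time: 3.8
position: [0.456, 0.2479, 0.0456]
tool_rot: [0.732, 0.681, -0.0, -0.0]
ft_force: [-0.0, 0.1, 0.5]
grip_width: 0.0006
grip_force: 0.0
```

{"op": "servo_tool", "data": {"moves": "0 0 0.001 0 0; 0 0 0.002 0 0; 0 0 0.003 0 0; 0 0 0.004 0 0; 0 0 0.004 0 0"}}

```text
time: 4.22
position: [0.4559, 0.2479, 0.0418]
tool_rot: [0.732, 0.681, -0.0, -0.0]
ft_force: [-0.8, -0.9, 0.0]
grip_width: 0.0004
grip_force: 0.0
```

{"op": "servo_tool", "data": {"moves": "0 0 0.001 0 0; 0 0 0.002 0 0; 0 0 0.002 0 0"}}

```text
time: 4.47
position: [0.4559, 0.2479, 0.0397]
tool_rot: [0.732, 0.681, -0.0, -0.0]
ft_force: [0.2, -0.4, 0.3]
grip_width: 0.0005
grip_force: 0.0
```

{"op": "servo_tool", "data": {"moves": "0 0 0.001 0 0; 0 0 0.002 0 0; 0 0 0.002 0 0"}}

```text
time: 4.72
position: [0.456, 0.248, 0.0387]
tool_rot: [0.732, 0.681, 0.0, 0.0]
ft_force: [-1.6, -1.8, 6.9]
grip_width: 0.0003
grip_force: 3.7
```

Contact came at a reported z of 0.0388, so the tip lies 23 mm above the reported TCP. I'll correct for that and grip the tab again.

{"op": "servo_tool", "data": {"moves": "0 0 -0.02 0 0.0; 0 0 -0.045 0 0.05; 0 0.03 -0.045 0 0.05; 0 0.06 -0.045 0 0.05; 0 0.082 -0.045 0 0.05; 0 0.082 -0.045 0 0.05; 0 0.082 -0.03 0 0.05; 0 0.082 -0.015 0 0.05; 0 0.082 -0.009 0 0.05; 0 0.082 -0.009 0 0.03"}}

```text
time: 5.55
position: [0.5355, 0.2417, 0.0451]
tool_rot: [0.732, 0.681, -0.002, -0.001]
ft_force: [-0.7, 0.7, 0.2]
grip_width: 0.0455
grip_force: 0.0
```

{"op": "servo_tool", "data": {"moves": "0 0 0 0 0.0; 0 0 0 0 0; 0 0 0 0 0; 0 0 0 0 0; 0 0 0 0 0; 0 0 0 0 0; 0 0 0 0 0", "grip_force": 15}}

```text
time: 6.13
position: [0.5377, 0.2421, 0.0472]
tool_rot: [0.732, 0.681, 0.0, -0.0]
ft_force: [-0.4, 0.7, 1.9]
grip_width: 0.0099
grip_force: 15.0
```

{"op": "servo_tool", "data": {"moves": "0 -0.008 0 0 0; 0 -0.020 0 0 0; 0 -0.034 0 0 0; 0 -0.048 0 0 0; 0 -0.062 0 0 0; 0 -0.072 0 0 0; 0 -0.078 0 0 0; 0 -0.081 0 0 0; 0 -0.082 0 0 0; 0 -0.082 0 0 0"}}

```text
time: 6.97
position: [0.4638, 0.2485, 0.0473]
tool_rot: [0.732, 0.682, 0.006, 0.005]
ft_force: [12.8, -2.5, -9.2]
grip_width: 0.0099
grip_force: 15.0
```

{"op": "servo_tool", "data": {"moves": "0 0 0 0 0; 0 -0.001 0 0 0; 0 -0.002 0 0 0; 0 -0.002 0 0 0"}}

```text
time: 7.3
position: [0.4639, 0.2485, 0.0474]
tool_rot: [0.732, 0.682, 0.008, 0.006]
ft_force: [14.5, -3.6, -12.1]
grip_width: 0.0101
grip_force: 15.0
```

```bash
python3 - <<'E'
from h import *
o=get_obs();print(o["position"],o["ft_force"],o["grip_width"],o["moment"],o["q"])
a=cams.camera("top")[80:240,210:360];b=cams.camera("side")[100:260,150:300]
k=dict(fx=2.6,fy=2.6,interpolation=cv2.INTER_CUBIC)
cv2.imwrite("pics/p3.png",cv2.convertScaleAbs(np.hstack([cv2.resize(a,None,**k),cv2.resize(b,None,**k)]),alpha=1.4,beta=10))
E
```

```text
[0.46385891 0.24850143 0.04735417] [ 14.5140613   -3.5890062  -12.06283034] 0.010050369762988043 [-0.69165796 -2.40915912 -0.12838576] [ 0.28131134  0.6271642   1.81899673 -0.00505106  0.67666274  0.35574195]
```

View pics/p3.png

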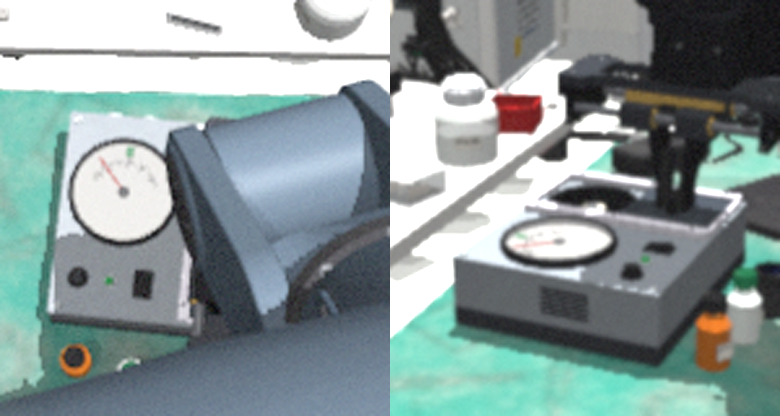

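The shutter looks almost fully open. I'll grip harder and pull a little further to make sure it is on the stop.

{"op": "servo_tool", "data": {"moves": "0 0 0 0 0; 0 -0.003 0 0 0; 0 -0.006 0 0 0; 0 -0.009 0 0 0; 0 -0.009 0 0 0; 0 -0.009 0 0 0", "grip_force": 30}}

```text
time: 7.9
position: [0.4641, 0.2486, 0.0475]
tool_rot: [0.731, 0.682, 0.014, 0.011]
ft_force: [30.2, -10.2, -24.9]
grip_width: 0.0095
grip_force: 30.1
```

{"op": "servo_tool", "data": {"moves": "0 0.010 0 0 0.0; 0 0.018 0 0 0.0; 0 0.018 0 0 0.03; 0 0.018 0 0 0.05; 0 0.018 0 0 0.05; 0 0.018 -0.02 0 0.05; 0 0.018 -0.06 0 0.05; 0 0.018 -0.10 0 0.05; 0 0.018 -0.12 0 0.05; 0 0.018 -0.12 0 0.05", "grip_force": 15}}

```text
time: 8.73
position: [0.4643, 0.2482, 0.1712]
tool_rot: [0.732, 0.682, 0.003, 0.002]
ft_force: [0.1, 0.1, -0.5]
grip_width: 0.0483
grip_force: 0.0
```

```bash
python3 - <<'E'
from h import *
o=get_obs();print(o["position"],o["ft_force"],o["q"])
s=cams.camera("side");cv2.imwrite("pics/s4.png",s)
b=s[155:195,205:290];cv2.imwrite("pics/p4.png",cv2.convertScaleAbs(cv2.resize(b,None,fx=9,fy=9,interpolation=cv2.INTER_CUBIC),alpha=1.3))
C=np.array([.5085,.2915]);y=-.076;R=np.array([[np.cos(y),-np.sin(y)],[np.sin(y),np.cos(y)]])
f=lambda x,yy,z:np.r_[C+R@[x,yy],z]
for n,p in dict(tab80=f(-.0465,-.052,.0845),tab74=f(-.0405,-.052,.0845),tabL80=f(-.0465,-.034,.0845),knob=f(.039,-.052,.056),well=f(.039,-.052,.062)).items():
    q=proj("side",p)[0];print(n,p.round(4),q.round(1),((q-[205,155])*9).round(0))
E
```

```text
[0.46432443 0.24818017 0.1711998 ] [ 0.14323721  0.1055783  -0.5379348 ] [ 2.78740720e-01  4.29866376e-01  1.71435773e+00 -5.65349212e-04
  9.89790145e-01  3.49376661e-01]
tab80 [0.4582 0.2432 0.0845] [262.1 172.5] [513. 158.]
tab74 [0.4642 0.2427 0.0845] [259.5 172.2] [491. 154.]
tabL80 [0.4596 0.2611 0.0845] [259.1 175.2] [487. 182.]
knob [0.5434 0.2367 0.056 ] [226.9 179. ] [197. 216.]
well [0.5434 0.2367 0.062 ] [226.9 176.5] [197. 194.]
```

View pics/p4.png

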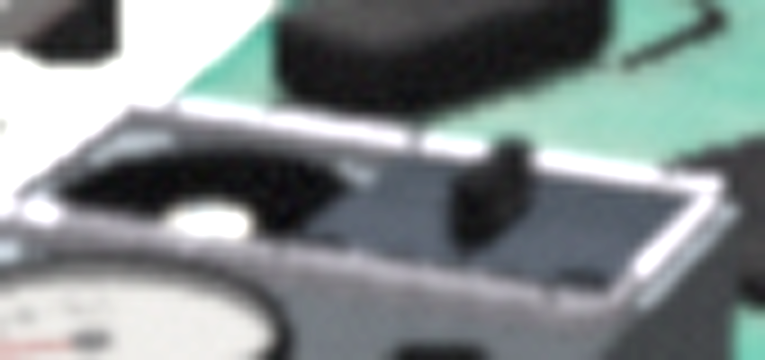

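The crop shows the knob centre at (209,218), the tab's top centre near (500,157) and the plate up against the front frame. I'll measure the tab's displacement from its dark blob before and after the pull.

```bash
python3 - <<'E'
from h import *
y=-.076;R=np.array([[np.cos(y),-np.sin(y)],[np.sin(y),np.cos(y)]]);C=np.array([.5085,.2915])
res=[]
for fn,(x0,x1,y0,y1) in(("side0",(220,245,160,184)),("s4",(253,266,168,184))):
    im=cv2.imread(f"pics/{fn}.png");g=cv2.cvtColor(im,cv2.COLOR_BGR2GRAY)
    roi=g[y0:y1,x0:x1];print(roi)
E
```

```text
[[248 249 249 249 249 249 249 247 241 220 179 144 136 137 125  71  24  21
   20  21  22  22  31  33  35]
 [249 249 249 249 249 249 247 238 211 172 146 137 140 141 127  71  26  19
   24  22  20  21  25  21  25]
 [249 249 249 249 249 247 234 193 160 142 137 138 143 143 132  74  24  18
   19  21  18  21  18  19  21]
 [249 249 249 249 247 235 190 144 138 136 139 142 144 146 132  81  30  19
   19  14  20  17  20  20  21]
 [248 248 248 246 232 187 147 139 141 142 144 142 141 144 133  98  53  25
   18  20  17  20  20  23  18]
 [244 245 245 233 193 177 177 174 167 158 153 138 124 123 120 103  73  43
   28  22  17  19  17  19  21]
 [218 223 226 197 181 218 222 221 210 178 148 109  79  76  79  81  89  82
   65  53  46  36  27  23  17]
 [134 141 144 138 150 185 206 213 211 160 100  64  44  42  62 111 158 167
  154 134 121 101  80  65  57]
 [ 85  88  86  90  92 107 120 129 128  95  54  37  34  38  73 145 211 223
  223 212 202 188 169 159 150]
 [ 79  81  81  77  74  71  62  55  52  45  34  31  29  34  52 106 154 174
  189 201 210 220 221 222 222]
 [ 78  79  78  77  74  63  44  38  36  33  29  23 
[... 1601 characters left out ...]
13 211 190 127  69  48  50  76 132 175]
 [117 126 138 150 145 126  80  45  32  32  73 145 202]
 [ 72  74  74  79  70  59  46  36  29  30  60 119 169]
 [ 71  67  57  45  39  38  34  29  26  25  41  70  96]
 [ 72  62  40  31  32  32  28  28  28  26  35  50  68]
 [ 75  63  36  18  22  24  22  26  27  29  40  56  69]
 [ 69  56  32  18  14  17  21  28  31  31  39  57  69]
 [ 70  56  31  19  12  17  22  30  33  30  44  65  69]
 [ 73  56  31  20  19  19  21  26  33  45  61  70  71]
 [ 74  57  31  16  17  16  19  29  47  64  71  73  74]
 [ 74  60  37  21  18  21  31  51  67  76  76  77  78]
 [ 76  69  51  35  34  42  54  69  76  77  78  79  78]
 [ 77  72  65  51  58  68  71  75  78  77  78  79  77]]
```

```bash
python3 - <<'E'
from h import *
p=ray("side",[(225.1,177.7),(254.4,182.6)],.0665);d=p[1]-p[0];print(p,np.linalg.norm(d),"u",np.degrees(np.arctan2(d[1],d[0])))
p=ray("side",[(225.1,177.7),(254.4,181.5)],.0665);print(np.linalg.norm(p[1]-p[0]))
k=proj("side",[(.5434,.2367,.056)]);print(k,ray("side",[(205+209/9-.44,155+218/9-.44)],.056))
E
```

```text
[[0.54040562 0.25572    0.0665    ]
 [0.46955092 0.26245201 0.0665    ]] 0.07117379463468461 u 174.57253053602184
0.06892506241910135
[[226.92740484 178.9853337 ]] [[0.54200325 0.23486244 0.056     ]]
```

```bash
python3 - <<'E'
from h import *
for z in(0.,.05,.1,.15):print(z,ray("top",[(300,102),(300,115)],z).round(3)[:,:2].tolist())
# side view crossing: shelf front edge near p1 (500,190)-> px
print([ray("side",[(150+(500-390)/2.6,100+190/2.6)],z).round(3).tolist() for z in(0,.05,.1,.15)])
E
```

```text
0.0 [[0.678, 0.241], [0.646, 0.241]]
0.05 [[0.658, 0.245], [0.627, 0.245]]
0.1 [[0.638, 0.25], [0.609, 0.25]]
0.15 [[0.618, 0.255], [0.59, 0.255]]
[[[0.701, 0.092, 0.0]], [[0.642, 0.213, 0.05]], [[0.583, 0.334, 0.1]], [[0.524, 0.454, 0.15]]]
```

{"op": "servo_tool", "data": {"moves": "-0.003 0.03 0.02 0 0.034; -0.005 0.06 0.05 0 0.034; -0.0061 0.0793 0.085 0 0.034; -0.0061 0.0793 0.11 0 0.034; -0.0061 0.0793 0.127 0 0.034; -0.0061 0.0793 0.127 0 0.034; -0.0061 0.0793 0.127 0 0.034", "grip_force": 12}}

```text
time: 9.37
position: [0.5385, 0.235, 0.0373]
tool_rot: [0.732, 0.681, -0.003, -0.002]
ft_force: [0.2, 0.1, 0.3]
grip_width: 0.0341
grip_force: 0.0
```

{"op": "servo_tool", "data": {"moves": "0 0 0.006 0 0.034; 0 0 0.012 0 0.034; 0 0 0.018 0 0.034; 0 0 0.020 0 0.034; 0 0 0.020 0 0.034"}}

```text
time: 9.78
position: [0.5413, 0.2357, 0.0197]
tool_rot: [0.732, 0.681, -0.0, -0.0]
ft_force: [-0.8, -0.9, 0.4]
grip_width: 0.0342
grip_force: 0.0
```

{"op": "servo_tool", "data": {"moves": "0 0.0013 0.003 0 0.034; 0 0.0013 0.005 0 0.034; 0 0.0013 0.005 0 0.02; 0 0.0013 0.005 0 0.02; 0 0.0013 0.005 0 0.015; 0 0.0013 0.005 0 0.015; 0 0.0013 0.005 0 0.015; 0 0.0013 0.005 0 0.015", "grip_force": 12}}

```text
time: 10.45
position: [0.5428, 0.2356, 0.0149]
tool_rot: [0.732, 0.681, -0.0, -0.0]
ft_force: [-0.0, -0.1, -0.1]
grip_width: 0.0216
grip_force: 12.0
```

{"op": "servo_tool", "data": {"moves": "0 0 0.001 0 0.015; 0 0 0.002 0 0.015; 0 0 0.0028 0 0.015; 0 0 0.0032 0 0.015; 0 0 0.0032 0 0.015"}}

```text
time: 10.87
position: [0.5429, 0.2356, 0.0122]
tool_rot: [0.732, 0.681, 0.0, 0.0]
ft_force: [-2.0, -0.9, 6.1]
grip_width: 0.0216
grip_force: 12.0
```

{"op": "servo_tool", "data": {"moves": "0 0 0.0002 2 0.015; 0 0 0.0003 4 0.015; 0 0 0.0003 6 0.015; 0 0 0.0003 8 0.015; 0 0 0.0003 10 0.015"}}

```text
time: 11.28
position: [0.5429, 0.2356, 0.0117]
tool_rot: [0.789, 0.614, 0.0, 0.0]
ft_force: [-0.7, -0.3, 3.2]
grip_width: 0.0212
grip_force: 12.0
```

The force fell from 6 N to 3.2 N, which matches the bare spring, so the clutch has dropped in. I'll press a little deeper to confirm it.

{"op": "servo_tool", "data": {"moves": "0 0 0.0008 0 0.015; 0 0 0.0016 0 0.015; 0 0 0.0024 0 0.015; 0 0 0.0028 0 0.015; 0 0 0.0028 0 0.015", "grip_force": 18}}

```text
time: 11.7
position: [0.5429, 0.2356, 0.0085]
tool_rot: [0.788, 0.615, -0.0, -0.0]
ft_force: [-2.0, -0.1, 3.8]
grip_width: 0.0213
grip_force: 18.0
```

{"op": "servo_tool", "data": {"moves": "0 0 0 3 0.015; 0 0 0 6 0.015; 0 0 0 9 0.015; 0 0 0 12 0.015; 0 0 0 15 0.015; 0 0 0 18 0.015; 0 0 0 21 0.015; 0 0 0 24 0.015; 0 0 0 27 0.015; 0 0 0 30 0.015"}}

```text
time: 12.53
position: [0.5428, 0.2356, 0.0086]
tool_rot: [0.921, 0.389, -0.0, 0.0]
ft_force: [-1.6, 0.9, 3.8]
grip_width: 0.0209
grip_force: 18.0
```

```bash
cat > dial.py <<'E'
from h import *
# angles in top and side view; hub from first picture, yaw -.077; z=.066
YAW=-.0785
def line(n,im,hub,win,z=.066):
    x0,x1,y0,y1=win;b=im[y0:y1,x0:x1].astype(int);h=ray(n,hub,z)[0,:2]
    r=b[...,2]-np.maximum(b[...,0],b[...,1]);g=b[...,1]-np.maximum(b[...,0],b[...,2]);out=[]
    an=lambda d:YAW-np.arctan2(d[1],d[0])
    for w,t in((r,18),(g,10)):
        ys,xs=np.nonzero(w>t);v=ray(n,np.c_[xs+x0,ys+y0],z)[:,:2]-h;d=np.linalg.norm(v,axis=1)
        k=(d>.008)&(d<.042);v=v[k];ww=w[ys,xs][k]
        if len(ww)<3: out.append(None);continue
        mu=(v*ww[:,None]).sum(0)/ww.sum();out.append((round(an(mu),3),round(float(np.linalg.norm(mu)),4),len(ww)))
    return out
TH=(220+173.5/4.6-.5,115+178.5/4.6-.5);TW=(238,278,133,174);SW=(188,242,182,206)
def sidehub(): return proj("side",np.r_[ray("top",TH,.066)[0]])[0]
def meas(top,side):
    print("top ptr,mark",line("top",top,TH,TW));print("side ptr,mark",line("side",side,sidehub(),SW))
E
python3 - <<'E'
from dial import *
meas(cv2.imread("pics/top0.png"),cv2.imread("pics/side0.png"))
t=cams.camera("top");s=cams.camera("side");cv2.imwrite("pics/t5.png",t);cv2.imwrite("pics/s5.png",s);meas(t,s)
o=get_obs();print(o["position"],o["tool_rot"],o["ft_force"],o["moment"])
E
```

```text
top ptr,mark [(np.float64(-0.699), 0.0222, 15), (np.float64(0.052), 0.0351, 12)]
side ptr,mark [(np.float64(-0.76), 0.0212, 14), (np.float64(-0.109), 0.0316, 7)]
top ptr,mark [None, None]
side ptr,mark [(np.float64(-0.364), 0.019, 11), (np.float64(-0.073), 0.0323, 5)]
[0.54278077 0.23560777 0.00857346] [ 9.20760593e-01  3.90128080e-01 -1.04549051e-04 -1.36961913e-05] [-1.37227142 -0.25497678  3.97243288] [-0.05563066  0.36514512  0.04951373]
```

The pointer follows the knob and has moved about 0.42 rad. I'll turn 18° more, let the knob up, then open and lift clear so the top camera can see the dial.

{"op": "servo_tool", "data": {"moves": "0 0 0 3 0.015; 0 0 0 6 0.015; 0 0 0 9 0.015; 0 0 0 12 0.015; 0 0 0 15 0.015; 0 0 0 18 0.015; 0 0 0 18 0.015; 0 0 -0.003 18 0.015; 0 0 -0.0062 18 0.015; 0 0 -0.0062 18 0.015"}}

```text
time: 13.47
position: [0.5427, 0.2356, 0.0148]
tool_rot: [0.97, 0.242, -0.0, -0.0]
ft_force: [-0.9, 0.0, 0.5]
grip_width: 0.0213
grip_force: 18.0
```

{"op": "servo_tool", "data": {"moves": "0 0 0 0 0.034; 0 0 0 0 0.034; 0 0 0 0 0.034; 0 0 -0.01 0 0.034; 0 0 -0.04 -7 0.034; 0 0 -0.07 -14 0.034; 0 0 -0.09 -21 0.034; 0 0 -0.09 -28 0.034; 0 0 -0.09 -35 0.034; 0 0 -0.09 -42 0.034"}}

```text
time: 14.3
position: [0.5436, 0.2357, 0.1064]
tool_rot: [0.818, 0.575, 0.001, 0.001]
ft_force: [-1.1, 0.6, -1.2]
grip_width: 0.0343
grip_force: 0.0
```

{"op": "servo_tool", "data": {"moves": "0 0 0 -7 0.034; 0 0 0 -14 0.034; 0 0 0 -16 0.034; 0 0 0 -16 0.034"}}

```text
time: 14.63
position: [0.5431, 0.2356, 0.1055]
tool_rot: [0.732, 0.682, 0.0, 0.0]
ft_force: [0.0, -0.7, 0.8]
grip_width: 0.0338
grip_force: 0.0
```

```bash
python3 - <<'E'
from dial import *
t=cams.camera("top");s=cams.camera("side");cv2.imwrite("pics/t6.png",t);cv2.imwrite("pics/s6.png",s);meas(t,s)
o=get_obs();print(o["time"],o["position"],o["tool_rot"],o["ft_force"])
a=t[125:182,228:290];cv2.imwrite("pics/p6.png",cv2.resize(a,None,fx=9,fy=9,interpolation=cv2.INTER_CUBIC))
E
```

```text
top ptr,mark [(np.float64(-0.039), 0.0212, 16), (np.float64(0.061), 0.0353, 12)]
side ptr,mark [(np.float64(-0.11), 0.0167, 8), None]
14.7333 [0.54309453 0.23560159 0.10525488] [7.32362386e-01 6.80914982e-01 2.95750039e-04 1.87094368e-04] [0.22674918 0.41490375 0.23793432]
```

```bash
python3 - <<'E'
from dial import *
for fn in("top0","t6"):
    im=cv2.imread(f"pics/{fn}.png").astype(int);h=ray("top",TH,.066)[0,:2]
    r=im[...,2]-np.maximum(im[...,0],im[...,1]);g=im[...,1]-np.maximum(im[...,0],im[...,2])
    x0,x1,y0,y1=TW;ys,xs=np.nonzero(r[y0:y1,x0:x1]>15);w=r[ys+y0,xs+x0].astype(float)
    v=(ray("top",np.c_[xs+x0,ys+y0],.066)[:,:2]-h);k=np.linalg.norm(v,axis=1)<.042;v,w=v[k],w[k]
    mu=(v*w[:,None]).sum(0)/w.sum();u=np.linalg.svd((v-mu)*np.sqrt(w)[:,None])[2][0];u*=np.sign(u[0])
    ys,xs=np.nonzero(g[y0:y1,x0:x1]>8);wg=g[ys+y0,xs+x0];vg=(ray("top",np.c_[xs+x0,ys+y0],.066)[:,:2]-h);k=(np.linalg.norm(vg,axis=1)<.043);gm=(vg[k]*wg[k,None]).sum(0)/wg[k].sum()
    a=lambda d:YAW-np.arctan2(d[1],d[0])
    print(fn,"line",a(u),"mu",a(mu),mu,"mark",a(gm),np.linalg.norm(gm),"offset of mark from line mm",1000*(u[0]*gm[1]-u[1]*gm[0]-(u[0]*mu[1]-u[1]*mu[0])))
    print(r[134:153,252:264]) if fn=="t6" else 0
    print(g[134:145,254:266])
E
```

```text
top0 line -0.701740244532594 mu -0.7062790304208042 [0.01672397 0.01213689] mark 0.048120703349661245 0.03483298371350844 offset of mark from line mm -23.833756123482527
[[-1 -1 -2 -3 -1 -2 -2 -2 -3 -3 -3 -5]
 [-1 -1 -2  0 -1  5  1 -2 -1 -2 -4 -4]
 [-1 -2 -1 -2  3 14 12  7  1 -2 -2 -2]
 [-3 -1 -2 -1  5 22 24 14  1 -1 -2 -1]
 [-2 -2 -1  0 10 23 21 12 -2 -1 -1 -1]
 [-2 -1 -1  1 10 23 21 10 -1 -1  0 -2]
 [ 0  0 -2  0  6 13 11  4 -1 -2  0 -1]
 [-1 -1  1 -2  0 -1  1  0 -2  0 -1 -1]
 [-1 -1 -1 -1 -2 -1  0 -2 -2  0 -3  0]
 [-1 -1  0  0  0 -1 -1  0 -1 -3  0 -2]
 [ 0 -1 -1 -1 -1 -2 -1 -2 -2 -1  0 -2]]
t6 line -0.03758348543129361 mu -0.04096638128920481 [ 0.01926971 -0.0007236 ] mark 0.06101424623074793 0.035302757888588346 offset of mark from line mm -3.5403681127480526
[[ -7  -2  -3  -1   1  -3  -1  -1   1   1  -2  -3]
 [  1   0   1   0   2   0  -1  -4  -5   2  -1  -1]
 [  1   2   0   1   2   1  -2 -15 -14 -10  -3   1]
 [  2   1   2   0   1   3   8 -29 -38 -21  -1   1]
 [  0   0   1   1   1   8  32 -19 -36 -16   1   1]
 [  1   1   0   1   1   8  31 -20 -33 -13   1   2]
 [  3   2   1   1   3
[... 504 characters left out ...]
 1   7  28  19   1   1   1   1  -1]
 [  1   1   1   2   4  23  12   0   1   1   0   0]
 [  1   1   3   2   0   0  -2   1   1   2   1   2]]
[[ -3   0  -2  -3  -3  -1  -2  -1  -1   1  -2  -2]
 [ -1   0  -2   0   1   4   4  -2  -2  -1   0  -4]
 [  0  -1  -2  -1   2  12  11   8   3  -1  -1  -1]
 [ -2   0  -1  -3  -8  24  26  15   1  -1  -1  -1]
 [ -1  -1  -1  -8 -32  19  23  12  -1  -1  -2  -1]
 [  0  -1  -1  -8 -31  20  21  12  -1  -2  -2   0]
 [ -1  -1  -3  -8 -35   1  11   4   0  -1  -1  -1]
 [ -3   0  -1 -12 -39  -7   1  -2  -1  -1  -3  -1]
 [ -1   0  -1 -12 -39  -5   0  -1  -2  -2  -2  -1]
 [ -2  -1  -1 -11 -36  -1  -1  -2  -1  -1  -2  -1]
 [ -2  -2  -1 -10 -36  -1  -1  -2  -1  -3  -1   0]]
```

View pics/p6.png

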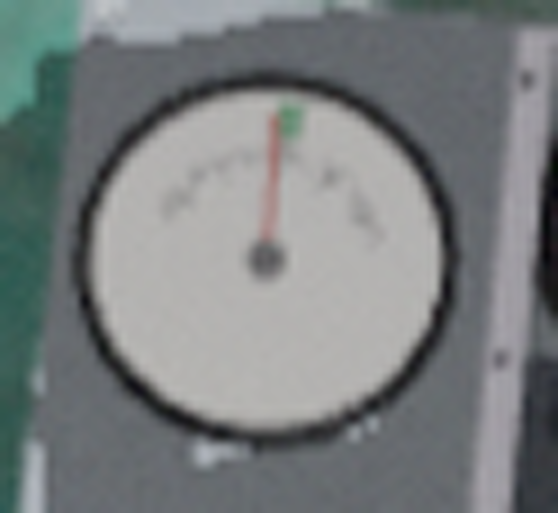

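In the picture the pointer stands on the left edge of the green mark, about 0.09 rad short of its middle. In this tool orientation the dial stays visible, so I'll grip the knob again and finish while watching it.

{"op": "servo_tool", "data": {"moves": "0 0 0.03 0 0.034; 0 0 0.06 0 0.034; 0 0 0.075 0 0.034; 0 0 0.084 0 0.034; 0 0 0.09 0 0.034; 0 0 0.09 0 0.034; 0 0 0.09 0 0.015; 0 0 0.09 0 0.015; 0 0 0.09 0 0.015; 0 0 0.09 0 0.015", "grip_force": 12}}

```text
time: 15.57
position: [0.543, 0.2359, 0.0157]
tool_rot: [0.732, 0.681, 0.0, 0.0]
ft_force: [-1.5, 1.0, 1.6]
grip_width: 0.0215
grip_force: 12.0
```

{"op": "servo_tool", "data": {"moves": "0 0 0 0 0.015; 0 0 0 0 0.015; 0 0 0.001 0 0.015; 0 0 0.002 0 0.015; 0 0 0.0028 0 0.015; 0 0 0.0034 0 0.015; 0 0 0.0034 0 0.015"}}

```text
time: 16.15
position: [0.543, 0.2357, 0.0114]
tool_rot: [0.732, 0.681, 0.0, 0.0]
ft_force: [-0.8, 0.7, 2.9]
grip_width: 0.0214
grip_force: 12.0
```

It dropped straight in. I'll press deeper and turn 4°.

{"op": "servo_tool", "data": {"moves": "0 0 0.0009 0 0.015; 0 0 0.0018 0 0.015; 0 0 0.0026 0 0.015; 0 0 0.0026 0 0.015; 0 0 0.0026 1 0.015; 0 0 0.0026 2 0.015; 0 0 0.0026 3 0.015; 0 0 0.0026 4 0.015; 0 0 0.0026 4 0.015", "grip_force": 18}}

```text
time: 16.9
position: [0.543, 0.2357, 0.0089]
tool_rot: [0.756, 0.655, 0.0, 0.0]
ft_force: [-1.8, 1.7, 5.0]
grip_width: 0.0216
grip_force: 18.0
```

```bash
python3 - <<'E'
from dial import *
t=cams.camera("top");s=cams.camera("side");cv2.imwrite("pics/t7.png",t);meas(t,s)
o=get_obs();print(o["position"],o["tool_rot"],o["ft_force"],o["moment"])
E
```

```text
top ptr,mark [None, None]
side ptr,mark [(np.float64(-0.005), 0.0183, 11), None]
[0.54301173 0.23566847 0.00887873] [7.55518733e-01 6.55127027e-01 1.47494591e-04 3.99636648e-05] [-1.80313109  1.38256641  5.0606919 ] [0.17554833 0.35629091 0.04904598]
```

{"op": "servo_tool", "data": {"moves": "0 0 0 1 0.015; 0 0 0 1 0.015; 0 0 -0.003 1 0.015; 0 0 -0.0062 1 0.015; 0 0 -0.0062 1 0.015; 0 0 -0.0062 1 0.034; 0 0 -0.0062 1 0.034; 0 0 -0.0062 1 0.034; 0 0 -0.0162 1 0.034; 0 0 -0.04 -4 0.034"}}

```text
time: 17.83
position: [0.5405, 0.2346, 0.0466]
tool_rot: [0.732, 0.682, -0.003, -0.002]
ft_force: [0.3, -0.7, 0.0]
grip_width: 0.0334
grip_force: 0.0
```

{"op": "servo_tool", "data": {"moves": "0 0 -0.03 0 0.034; 0 0 -0.056 0 0.034; 0 0 -0.056 0 0.034; 0 0 -0.056 0 0.034"}}

```text
time: 18.17
position: [0.5444, 0.2358, 0.107]
tool_rot: [0.732, 0.681, 0.002, 0.001]
ft_force: [1.5, -0.1, 0.2]
grip_width: 0.0343
grip_force: 0.0
```

```bash
python3 - <<'E'
from dial import *
t=cams.camera("top");cv2.imwrite("pics/t8.png",t);s=cams.camera("side");meas(t,s)
o=get_obs();print(o["time"],o["position"],o["tool_rot"],o["ft_force"])
t=t.astype(int);print((t[...,2]-np.maximum(t[...,0],t[...,1]))[134:153,252:264]);print((t[...,1]-np.maximum(t[...,0],t[...,2]))[134:142,254:266])
E
```

```text
top ptr,mark [(np.float64(0.041), 0.0199, 12), (np.float64(0.059), 0.0375, 6)]
side ptr,mark [(np.float64(0.007), 0.0179, 10), None]
18.2667 [0.54218262 0.23529028 0.10439926] [ 7.31986942e-01  6.81318367e-01 -5.82117550e-04 -2.45225070e-04] [0.53683873 0.34608343 0.52503306]
[[ -6  -3   0  -2  -1  -4  -2   0  -1  -7  -4  -6]
 [ -1  -2   2   2   1   1   1  -5  -5   3   1  -1]
 [  2   1   1   1   0   1  -3 -17 -15 -10  -3   1]
 [  0   2   2   2   2   0  -5 -22 -19 -22  -1   1]
 [  1   0   2   1   0  -1  -8   0   9 -17   1   2]
 [  2   2   1   1   0   0  -5  10  10 -11   1   2]
 [  1   1   1   1   2   1   4  24   5  -5   1   1]
 [  1   2   1   2   2   1   8  35   9   2   2   1]
 [  1   0   1   2   1   1  10  38   6   3   1   0]
 [  0   1   1   1   2   2  17  31   1   1   0   1]
 [  0   2   2   2   1   5  20  26  -1   1   1   0]
 [  0   1   2   2   1   5  25  22   1  -1   2   2]
 [ -1   0   1   1   0   7  30  12   2   1   1   2]
 [  1   1   1   2   0   8  33  10   1   1   1   1]
 [  1   1   1   2   2  10  33   5   0   2   0   2]
 [  2   2   2   1   2  14  31   1   1   1   2   1]
 [  1   0   1   0   3  20  31   0   0   0   1   1]
 [  2   1   1   2   3  16  21   3   1   1   0   1]
 [  1   1   1   1   1   1   7   1   2   2   2   1]]
[[  0  -2   0   0  -3  -2  -4  -6  -5  -2  -5  -2]
 [ -2  -2  -1  -1  -1   4   5  -3  -2   0  -1  -2]
 [ -1  -1   0  -1   3  13  11   9   3  -1  -2   0]
 [ -2  -2  -2   0   5  22  19  17   1  -1  -1   0]
 [ -2  -1   0   1   8   0  -9  13  -1  -2   0  -1]
 [ -1  -1   0   0   5 -10 -10  10  -1  -2  -2  -1]
 [ -1  -1  -2  -1  -4 -24  -5   5  -1  -1   0   0]
 [ -1  -2  -2  -1  -8 -35  -9  -2  -2  -1  -2  -2]]
```

The pointer now reads 0.041 rad and the mark 0.05, so it is on the mark. Next I'll grip the tab again and shut the shutter.

{"op": "servo_tool", "data": {"moves": "0.001 -0.03 0 0 0.05; 0.002 -0.06 0 0 0.05; 0.002 -0.0795 0 0 0.05; 0.002 -0.0795 0.02 0 0.05; 0.002 -0.0795 0.04 0 0.05; 0.002 -0.0795 0.053 0 0.05; 0.002 -0.0795 0.058 0 0.05; 0.002 -0.0795 0.058 0 0.02; 0.002 -0.0795 0.058 0 0.0; 0.002 -0.0795 0.058 0 0.0", "grip_force": 15}}

```text
time: 19.1
position: [0.4641, 0.2433, 0.047]
tool_rot: [0.732, 0.681, 0.0, 0.0]
ft_force: [0.4, 0.0, -0.0]
grip_width: 0.0375
grip_force: 0.0
```

{"op": "servo_tool", "data": {"moves": "0 0 0 0 0; 0 0 0 0 0; 0 0 0 0 0; 0 0 0 0 0; 0 0 0 0 0; 0 0 0 0 0"}}

```text
time: 19.6
position: [0.4645, 0.2434, 0.0472]
tool_rot: [0.732, 0.681, 0.001, 0.0]
ft_force: [1.4, -0.9, 3.1]
grip_width: 0.0097
grip_force: 15.0
```

Gripped. I'll push it back to the closed end, a little past 80 mm.

{"op": "servo_tool", "data": {"moves": "0 0.008 0 0 0; 0 0.020 0 0 0; 0 0.034 0 0 0; 0 0.048 0 0 0; 0 0.062 0 0 0; 0 0.072 0 0 0; 0 0.079 0 0 0; 0 0.083 0 0 0; 0 0.084 0 0 0; 0 0.084 0 0 0"}}

```text
time: 20.43
position: [0.5427, 0.2367, 0.0471]
tool_rot: [0.732, 0.681, -0.004, -0.003]
ft_force: [-7.9, -0.6, 11.8]
grip_width: 0.01
grip_force: 15.0
```

{"op": "servo_tool", "data": {"moves": "0 0.002 0 0 0; 0 0.004 0 0 0; 0 0.004 0 0 0", "grip_force": 25}}

```text
time: 20.68
position: [0.5425, 0.2367, 0.0471]
tool_rot: [0.732, 0.681, -0.007, -0.006]
ft_force: [-13.6, -0.5, 17.2]
grip_width: 0.0097
grip_force: 25.1
```

It is against the closed stop. I'll ease off, release, lift clear and check.

{"op": "servo_tool", "data": {"moves": "0 -0.006 0 0 0; 0 -0.0085 0 0 0; 0 -0.0085 0 0 0.03; 0 -0.0085 0 0 0.05; 0 -0.0085 0 0 0.05; 0 -0.0085 -0.01 0 0.05; 0 -0.0085 -0.04 0 0.05; 0 -0.0085 -0.08 0 0.05; 0 -0.0085 -0.1 0 0.05; 0 -0.0085 -0.1 0 0.05", "grip_force": 10}}

```text
time: 21.52
position: [0.5473, 0.2388, 0.1527]
tool_rot: [0.732, 0.681, 0.005, 0.003]
ft_force: [0.2, 0.4, 0.3]
grip_width: 0.0487
grip_force: 0.0
```

{"op": "servo_tool", "data": {"moves": "0.03 -0.03 0 0 0.05; 0.06 -0.06 0 0 0.05; 0.09 -0.08 0 0 0.05; 0.12 -0.1 0 0 0.05; 0.15 -0.12 0 0 0.05; 0.18 -0.14 0 0 0.05; 0.21 -0.16 0 0 0.05; 0.24 -0.17 0 0 0.05; 0.24 -0.17 0 0 0.05; 0.24 -0.17 0 0 0.05"}}

```text
time: 22.35
position: [0.3894, 0.4904, 0.146]
tool_rot: [0.731, 0.683, -0.0, 0.0]
ft_force: [0.1, 0.2, -0.4]
grip_width: 0.0502
grip_force: 0.0
```

```bash
python3 - <<'E'
from dial import *
t=cams.camera("top");s=cams.camera("side");cv2.imwrite("pics/t9.png",t);cv2.imwrite("pics/s9.png",s);meas(t,s)
o=get_obs();print(o["time"],o["position"],o["ft_force"],o["grip_force"])
for n in("top0","t9"):
    g=cv2.cvtColor(cv2.imread(f"pics/{n}.png"),cv2.COLOR_BGR2GRAY);print(n);print(g[128:140,288:324:3]);print("tab rows",g[140:162,304])
g0,g9=[cv2.cvtColor(cv2.imread(f"pics/{n}.png"),cv2.COLOR_BGR2GRAY) for n in("side0","s9")]
print(g0[174,215:240],g9[174,215:240],sep="\n")
E
```

```text
top ptr,mark [(np.float64(0.041), 0.0198, 12), (np.float64(0.059), 0.0372, 5)]
side ptr,mark [(np.float64(0.007), 0.018, 10), None]
22.45 [0.39038507 0.48821632 0.14605836] [-0.29688325 -0.19035864  0.1306896 ] 0.0
top0
[[200 190 187 167 139 128 122 117 114 109 114 115]
 [218 194 210 206 192 189 177 148 121 116 114 110]
 [215 136 170 185 190 207 213 197 186 176 150 128]
 [215 150 130 125 129 165 187 188 202 214 199 189]
 [213 144 148 161 145 108  68 108 159 192 188 192]
 [209 104 118 137 109  72  66 107 140 142 129 132]
 [208  91  92  92  85  84  85  67 112 151 160 154]
 [206  93  91  92  92  97  97  87  80 120 143 144]
 [205  93  95  88  90  94  93  95  93  92  98 101]
 [206  94  90  93  93  92  92  96  96  92  94  91]
 [204  95  93  91  92  91  94  93  94  95  92  95]
 [189  95  94  94  95  91  95  95  90  96  91  97]]
tab rows [91 93 95 94 95 93 94 99 79 50 57 53 55 44 45 76 98 99 97 96 97 98]
t9
[[201 190 189 169 141 130 123 121 118 113 115 116]
 [219 195 214 208 194 189 178 149 123 118 117 119]
 [217 115 175 188 190 211 216 201 189 178 153 131]
 [217  96  89  79  87 164 191 190 205 216 200 192]
 [214  93  92  94  92 104  90  88 149 192 188 192]
 [211  93  94  89  93  93  93  93  97  92  75 104]
 [211  92  93  95  91  93  94  93  94  94  95  96]
 [208  95  92  92  96  94  95  92  93  92  93  97]
 [207  93  93  92  94  93  95  96  93  97  95  94]
 [208  92  94  97  89  96  93  96  97  93  94  94]
 [206  95  95  96  94  93  94  94  97  96  97  93]
 [195  92  97  98  96  95  96  97  94  95  97  97]]
tab rows [ 96  91  95  95  99  79  42  54  58  55  35  43  77 100  99  95 101  98
  99 102 100 104]
[78 79 76 77 79 76 78 79 78 71 51 24 15 17 21 27 24 31 45 68 75 78 77 77
 78]
[78 79 79 77 77 78 77 72 45 25 16 14 19 24 23 33 51 69 77 76 80 78 76 60
 32]
```

The plate now meets the rear frame, about 3 pixels (6 mm) further back than at the start, when it stood ajar. The pointer is on the mark and the arm is clear.

```bash
python3 -c "
from rig import job
print(job.hand_in())"
```

```text
the job is handed in; nothing more can be done
None
```

The job is handed in at about 22 s of the 64 s: the shutter was opened to its stop, the pointer set to within about 0.02 rad of the green mark's middle as read by the top camera, the knob released, the shutter shut again and the arm left clear. No verdict came back.

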